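# Fit the pivot bolt of an alternator on its test stand

## Robot

A 6-joint arm with a two-finger parallel gripper is mounted at the origin on a cart in front of the work surface, level with it; the furniture and walls round the work are solid. World frame = base frame: x ahead of the robot, y to its left, z up, the work surface at z = 0. Lengths are in m, angles in degrees, forces in N, time in s.
With the tool pointing down it reaches from about 0.3 to 0.75 m from the base axis. Payload 8.5 kg.
Tool frame: the origin (TCP) lies on the centre line of the jaws, within the pads' length; the fingertips stand 19 mm ahead of it and the grasp point (between the pads) is the TCP (env.tcp_to_tips is the z of the fingertips in the tool frame, in m); z points along the fingers, y is the line along which they close (so a half turn about z gives the same grasp; the last joint's range is limited). The gripper opens to 85 mm and grips with 20 to 120 N. Pads are 22 mm wide; open, the fingers measure 114 mm over their backs; the gripper's body (76 mm by 85 mm) begins 54 mm behind the grasp point. The pads swing forward as they close: fully open they stand 13 mm farther back than shut.
Start: joints at [-82.179, 21.807, 74.336, -0, 83.858, -12.336], TCP at [0.19, -0.516, 0.225] pointing down, gripper open.
Joint ranges: [-178.18, 178.18], [-50.72, 133.34], [12.68, 142.11], [-81.47, 261.47], [9.98, 163.14], [-165.26, 165.26]. Speed limits (degrees/s): [136.94, 136.94, 180, 180, 180, 180].

## Interface

Orientations are given as a 3x3 rotation matrix whose columns are the frame's x, y, z axes.
In Python, from rig import env gives the robot as it stands.
- The arm moves only by the tool servo_tool, never from a script. Its argument "steps" is a list of rows, each an object of numbers: "tx", "ty", "tz": the shift along the world's x, y, z in cm; "yaw": the turn about the world's z in degrees; "claw": the finger opening in cm, from 0 to 8.54. In form: [{"tx": .., "ty": .., "tz": .., "yaw": .., "claw": ..}, ...]. A call has 1 to 20 rows; each row shifts and turns the commanded pose from where the row before left it; what a row does not reach is not made up. A row lasts 1/10 s, in which the tool goes at most 50 mm and 8.59 degrees, less where a joint would pass 70% of its speed; a pose out of reach is approached as far as the arm can. A call with a gripper value outside its range is refused whole. The fingers move at their own pace and stop on an object; "newtons" is the grip in N (left out, the last holds). Time passes only in rows, so rows that do not move let the fingers close. It gives the time, the measured TCP pose, the force, the opening and the grip force at its end, in the units of the state.
- env.observe(): the state, without advancing time (a new reading comes with each control period).
- env.get_image(name): name is "side" or "top" or "wrist"; returns (picture, depth): 420x560x3 uint8, red, green, blue; 420x560 float32, m along the optical axis (not along the pixel's ray), 0 where there is no reading.
- env.camera_model(name): a dict with "fovy" (degrees; the focal length in pixels is half the picture's height over the tangent of half this angle, whatever the lens; pixels are square), "cx", "cy" (the principal point, pixels), "T" (4x4, takes a point from camera to world coordinates). Camera axes: x right, y down, z forward; pixel columns grow to the right and rows downward; lengths in m; the calibration is good to about 2 mm. The wrist camera is an equidistant fisheye: a pixel r from the principal point sees the ray r / f radians off the axis. A picture is of the moment at which its call begins: read the wrist's pose just before it. camera_model takes no time and is no camera call; for the wrist camera it gives the pose at the moment of the call.
- env.close_job(): hands the job in; it is judged then, once.
The state is a dict: "time_s": time; "q": joint angles; "qvel": joint speeds; "joint_efforts": joint torques, N m; "position": TCP position; "tool_rot": TCP orientation; "ft_force": force on the tool from outside, world axes, zero at the start; "wrist_torque": the same for the moment, N m; "grip_width": finger opening in m; "gripper_force": force on a finger pad.
Only numpy, scipy, OpenCV 4.12 (cv2) and the standard library are available. Lean on these libraries where they do the work, as an engineer would, in place of code of your own. Each camera call takes 0.05 s, during which the arm holds its last target. There are 200 camera calls.

## Task

Fit the long pivot bolt through the alternator's two ears and the stand's barrel, going in from the side away from the pulley. Start it well into the bore and let go while it is only partway in, then move back to the head end and push it home until its head sits against the ear, and leave it there. Leave the spray can and the loose ball bearing beside the bolt where they are.

Things in the scene. Friction and masses are not known exactly. Their poses are not given: they have to be found in the camera images.
- stand: Green test stand, fixed, with an alternator resting foot-up in it. Origin: underside of the base plate, below the middle of the bore; z up, y along the bore towards the pulley side, x to the green post. Plate 230 x 160 x 12 mm, x -90 to +140, y -80 to +80. Post (x 91 to 125) and the arm (36 mm wide in y) from it to the barrel reach up to z 175 mm; nothing stands higher.
- drum_centre (a point): Middle of the grey alternator drum, on its axis, 78 mm above the worktop; axes as the stand's. Drum 124 mm across, its top at z 140, from y -48 to +52; black rear cover, 100 mm across, and terminals behind it to y -82 (all below z 128 mm); grooved pulley and shaft nut at the other end to y +94.
- bore_mouth (a point): Centre of the bore's mouth in the outer face of the ear away from the pulley (stand x 0, y -49, z 162 mm); axes as the stand's, +y leads straight in. Two grey ears, 29 mm across, 16 mm thick, with the stand's green barrel, 27 mm across, between them form one level bore, 14 mm in diameter, 98 mm long, right through.
- bolt: Loose steel hexagon bolt, about 0.14 kg, lying on the worktop, about 1.5 degrees point-down, point roughly to world +y. Shank 12 mm in diameter, 140 mm long, the last 9 mm tapering to 6 mm. Head 19 mm across flats, 22 across corners, 8 thick. Origin on the axis under the head, +x to the point; balances 50 mm from it. 2 mm play in the bore: it sags a little when let go; keep it level or it binds.
- bolt_seat (a point): Centre of the underside of the bolt's head (the bolt's origin): meets the bore mouth when the bolt is home.
- bolt_tip (a point): Centre of the bolt's point, 140 mm along its x axis from the underside of the head. Stands 42 mm out of the far ear when the bolt is home.
- cleaner_can: Bystander: white and blue spray can with a red cap, 66 mm across, 190 mm tall, standing. Origin: centre of its underside.
- bearing: Bystander: ball bearing lying flat to the right of the bolt, 47 mm across, 14 mm high. Origin: centre of the underside.
Things that resemble listed ones, but are neither listed nor needed, are in the scene too. Leave any blue or turquoise look-alike of the bolt alone.

How it is judged (in metres and radians):
On the way, in this order (a step that is already met when the one before it is completed fails the run):
1. the bolt is let go partway in: its point 30 to 115 mm inside the bore mouth, no finger touching it (y of bolt_tip in the frame of bore_mouth between 0.03 and 0.115 m and x of bolt_tip in the frame of bore_mouth between -0.006 and 0.006 m and z of bolt_tip in the frame of bore_mouth between -0.006 and 0.006 m and contact force between the fingers and bolt below 0.1 N), for 0.2 s.
2. the fingers bear on the bolt again from further back, at the head end: the grasp point behind the head or within 60 mm of its underside, the bolt still in the bore (contact force between the fingers and bolt above 0.3 N and x of the grasp point in the frame of bolt below 0.06 m and y of bolt_tip in the frame of bore_mouth above 0.03 m), for 0.05 s.
At the end, for the whole second after the job is handed in: The bolt lies through both ears with its head against the ear away from the pulley (underside of the head within 4 mm of the bore mouth, point out beyond the far ear), in line with the bore within 0.06 rad, at rest and released (distance between bolt_seat and bore_mouth below 0.004 m and y of bolt_tip in the frame of bore_mouth above 0.13 m and angle between the x axis of bolt and the y axis of stand, either way round below 0.06 rad and linear speed of bolt below 0.02 m/s and contact force between the fingers and bolt below 0.1 N); the robot touches nothing.
It fails at once if the bearing is moved more than 30 mm (distance of bearing from where it was at the start of the episode above 0.03 m).
It fails at once if the spray can is moved more than 30 mm (distance of cleaner_can from where it was at the start of the episode above 0.03 m).
It also fails if it takes over 61 s, if anything falls off the work surface, if the arm or the gripper's body presses on something with over 40 N, if the wrist force passes 120 N, or if a joint passes its speed limit or range.

## Working session

There is one attempt and no reset: what is moved stays moved. The work goes in short steps, Python scripts to look and compute and a tool call to move; the robot and the scene stay as the last step left them, time stands still between calls to the robot, and variables do not carry over. Pictures are saved under pics/ and viewed, at most 10 in all, crops included, and the job is handed in when it is done.

Besides the shell and the picture viewer there is one more tool, called after "Emit:" by a JSON object that holds its "method" and its "body", one argument or row to a line. servo_tool: Moves the arm, as the interface text tells. Its arguments: {"type":"object","properties":{"steps":{"type":"array"},"newtons":{"type":"number"}},"required":["steps"]}

```bash
ls; mkdir -p pics; cat > h.py <<'E'
import numpy as np, cv2
from rig import env
def snap(n,tag):
    m=env.camera_model(n); im,d=env.get_image(n)
    cv2.imwrite(f'pics/{tag}.png',im[:,:,::-1]); np.savez(f'{tag}.npz',im=im,d=d,**{k:np.array(m[k]) for k in('fovy','cx','cy','T')},fish=(n=='wrist'))
def load(tag): return np.load(f'{tag}.npz')
def ray(z,u,v):
    f=210/np.tan(np.radians(z['fovy'])/2); x,y=u-z['cx'],v-z['cy']
    if z['fish']:
        r=np.hypot(x,y)+1e-9; a=r/f; c=np.array([np.sin(a)*x/r,np.sin(a)*y/r,np.cos(a)])
    else: c=np.array([x/f,y/f,1.])
    return z['T'][:3,3], z['T'][:3,:3]@c
def pt(tag,u,v):  # by depth
    z=load(tag); o,r=ray(z,u,v); d=z['d'][int(round(v)),int(round(u))]
    c=r@z['T'][:3,2]; return o+r*d/c
def atz(tag,u,v,h):
    o,r=ray(load(tag),u,v); return o+r*(h-o[2])/r[2]
def tri(a,b):
    o1,r1=ray(load(a[0]),*a[1:]);o2,r2=ray(load(b[0]),*b[1:])
    A=np.stack([r1,-r2],1);s=np.linalg.lstsq(A,o2-o1,rcond=None)[0]
    p,q=o1+s[0]*r1,o2+s[1]*r2
    return (p+q)/2,np.linalg.norm(p-q)
E
python3 - <<'E'
from h import *
for n in('top','side'): snap(n,n+'0')
for n in('top','side','wrist'):
    m=env.camera_model(n);print(n,m['fovy'],m['cx'],m['cy'],np.round(m['T'],3).tolist())
print(env.observe()['time_s'],env.observe()['tool_rot'])
E
```

```text
pics
top 42.45855230726905 279.6862375960515 210.94625100757958 [[0.124, -0.822, 0.556, -0.582], [-0.992, -0.1, 0.073, -0.172], [-0.005, -0.561, -0.828, 1.734], [0.0, 0.0, 0.0, 1.0]]
side 48.975002136157634 276.9659725427413 202.74307786482407 [[1.0, -0.002, 0.016, 0.482], [-0.015, -0.393, 0.919, -1.213], [0.004, -0.919, -0.393, 0.639], [0.0, 0.0, 0.0, 1.0]]
wrist 65.70646984690485 279.8162002578817 211.0281316274429 [[0.345, -0.902, -0.259, 0.256], [-0.939, -0.332, -0.093, -0.492], [-0.002, 0.275, -0.961, 0.374], [0.0, 0.0, 0.0, 1.0]]
0.1 [[ 9.38757132e-01  3.44579487e-01 -1.57053697e-04]
 [ 3.44579393e-01 -9.38756285e-01  1.29603438e-03]
 [ 2.99151716e-04 -1.27077898e-03 -9.99999148e-01]]
```

View pics/top0.png

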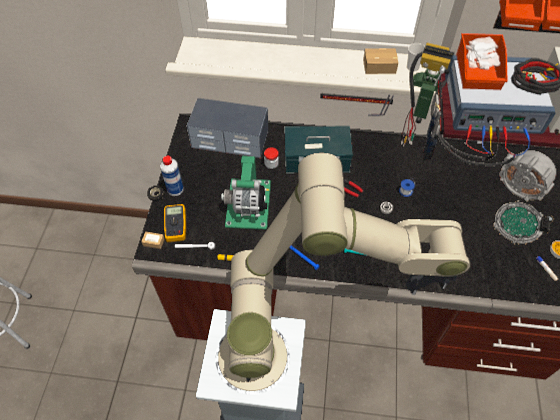

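View pics/side0.png

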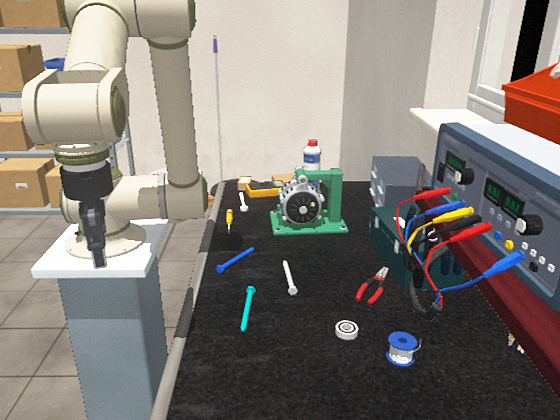

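The top view shows the stand at about (246,200) and the bearing at (387,207), with the arm hiding the bolt. The side view shows the silver bolt at (290,277), its head toward the camera at (293,291), the bearing at (346,329), the stand at (310,205) and the can at (312,155). Next I'll enlarge the stand and bolt.

```bash
python3 - <<'E'
import cv2,numpy as np
s=cv2.imread('pics/side0.png');t=cv2.imread('pics/top0.png')
a=cv2.resize(s[160:240,262:362],(500,400),interpolation=cv2.INTER_CUBIC)
b=cv2.resize(s[255:300,270:307],(300,365),interpolation=cv2.INTER_CUBIC)
b=cv2.copyMakeBorder(b,0,35,0,0,0)
cv2.imwrite('pics/c1.png',np.hstack([a,b]))
from h import *
for u,v in((293,291),(292,287),(289,275),(286,263),(346,329)): print(u,v,pt('side0',u,v).round(4), atz('side0',u,v,.008).round(4))
E
```

```text
293 291 [ 0.537  -0.2831  0.0115] [ 0.5373 -0.2779  0.008 ]
292 287 [ 0.5345 -0.2821  0.0222] [ 0.5357 -0.2607  0.008 ]
289 275 [ 0.5298 -0.2206  0.017 ] [ 0.5305 -0.2062  0.008 ]
286 263 [ 0.5245 -0.1547  0.0128] [ 0.5249 -0.1466  0.008 ]
346 329 [ 0.6441 -0.4166  0.0047] [ 0.6433 -0.4207  0.008 ]
```

View pics/c1.png

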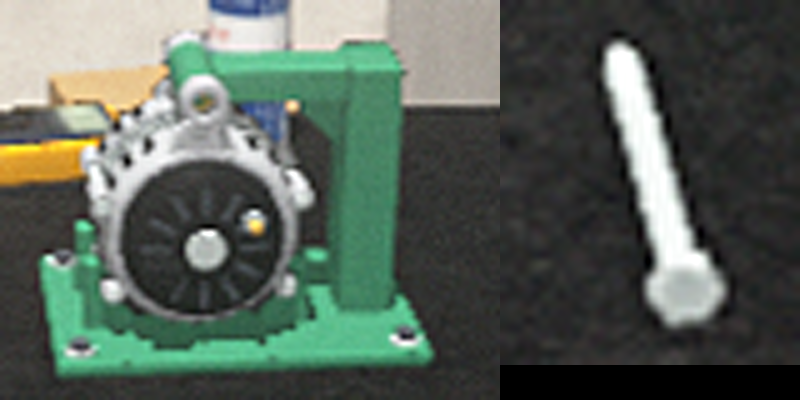

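The bolt lies from its head at about (0.537,-0.28) to its point at about (0.525,-0.14). The ear with the bore mouth is at side-view pixel (303,179.5). I'll move over the bolt to get a wrist view.

Emit:
{"method": "servo_tool", "body": {
  "steps": [
    {"tx": 2.8, "ty": 2.3, "yaw": 6.3, "claw": 4},
    {"tx": 2.8, "ty": 2.3, "yaw": 6.3, "claw": 4},
    {"tx": 2.8, "ty": 2.3, "yaw": 6.3, "claw": 4},
    {"tx": 2.8, "ty": 2.3, "yaw": 6.3, "claw": 4},
    {"tx": 2.8, "ty": 2.3, "yaw": 6.3, "claw": 4},
    {"tx": 2.8, "ty": 2.3, "yaw": 6.3, "claw": 4},
    {"tx": 2.8, "ty": 2.3, "yaw": 6.3, "claw": 4},
    {"tx": 2.8, "ty": 2.3, "yaw": 6.3, "claw": 4},
    {"tx": 2.8, "ty": 2.3, "yaw": 6.3, "claw": 4},
    {"tx": 2.8, "ty": 2.3, "yaw": 6.3, "claw": 4},
    {"tx": 2.8, "ty": 2.3, "yaw": 6.3, "claw": 4},
    {"tx": 2.8, "ty": 2.3, "yaw": 6.3, "claw": 4},
    {"claw": 4},
    {"claw": 4}
  ],
  "newtons": 60
}}

```text
invalid input at $.steps[0]: expected keys tx, ty, tz, yaw, claw
```

```bash
python3 - <<'E'
from h import *
snap('wrist','w1')
o=env.observe();print(o['time_s'],o['position'],np.round(o['tool_rot'],3).tolist(),env.tcp_to_tips,np.round(env.camera_model('wrist')['T'],3).tolist())
snap('top','top1')
E
```

```text
0.15 [ 0.18949364 -0.51609117  0.22427106] [[0.939, 0.345, -0.0], [0.345, -0.939, 0.001], [0.0, -0.001, -1.0]] 0.019 [[0.345, -0.902, -0.259, 0.256], [-0.939, -0.332, -0.093, -0.492], [-0.002, 0.275, -0.961, 0.374], [0.0, 0.0, 0.0, 1.0]]
```

View pics/w1.png

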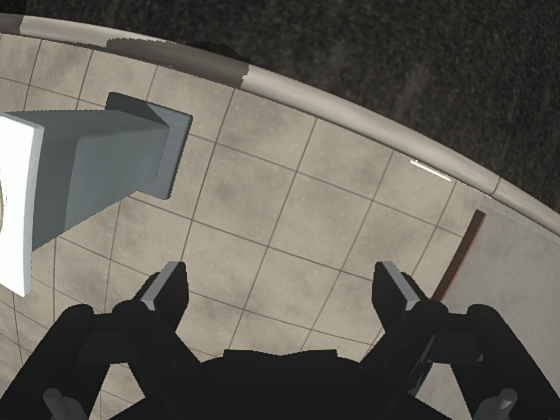

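The move was refused because every row needs all five keys. This wrist picture therefore shows only the floor, with the pads at about (165,285) and (397,285). I'll send it again with full rows.

Emit:
{"method": "servo_tool", "body": {
  "steps": [
    {"tx": 2.8, "ty": 2.3, "tz": 0, "yaw": 6.3, "claw": 4},
    {"tx": 2.8, "ty": 2.3, "tz": 0, "yaw": 6.3, "claw": 4},
    {"tx": 2.8, "ty": 2.3, "tz": 0, "yaw": 6.3, "claw": 4},
    {"tx": 2.8, "ty": 2.3, "tz": 0, "yaw": 6.3, "claw": 4},
    {"tx": 2.8, "ty": 2.3, "tz": 0, "yaw": 6.3, "claw": 4},
    {"tx": 2.8, "ty": 2.3, "tz": 0, "yaw": 6.3, "claw": 4},
    {"tx": 2.8, "ty": 2.3, "tz": 0, "yaw": 6.3, "claw": 4},
    {"tx": 2.8, "ty": 2.3, "tz": 0, "yaw": 6.3, "claw": 4},
    {"tx": 2.8, "ty": 2.3, "tz": 0, "yaw": 6.3, "claw": 4},
    {"tx": 2.8, "ty": 2.3, "tz": 0, "yaw": 6.3, "claw": 4},
    {"tx": 2.8, "ty": 2.3, "tz": 0, "yaw": 6.3, "claw": 4},
    {"tx": 2.8, "ty": 2.3, "tz": 0, "yaw": 6.3, "claw": 4},
    {"tx": 0, "ty": 0, "tz": 0, "yaw": 0, "claw": 4},
    {"tx": 0, "ty": 0, "tz": 0, "yaw": 0, "claw": 4}
  ],
  "newtons": 60
}}

```text
time_s: 1.6
position: [0.5256, -0.2399, 0.2244]
tool_rot: [[-0.101, 0.995, -0.001], [0.995, 0.101, 0.0], [0.0, -0.001, -1.0]]
ft_force: [-0.1, 0.7, 0.1]
grip_width: 0.0401
gripper_force: 0.0
```

```bash
python3 - <<'E'
from h import *
o=env.observe();print(o['time_s'],o['position'],np.round(o['tool_rot'],3).tolist())
snap('wrist','w2'); snap('side','side2')
im=cv2.imread('pics/w2.png'); cv2.imwrite('pics/w2b.png',cv2.resize(im,(784,588),interpolation=cv2.INTER_CUBIC))
E
```

```text
1.6 [ 0.52563821 -0.23988257  0.22436418] [[-0.101, 0.995, -0.001], [0.995, 0.101, 0.0], [0.0, -0.001, -1.0]]
```

View pics/w2b.png

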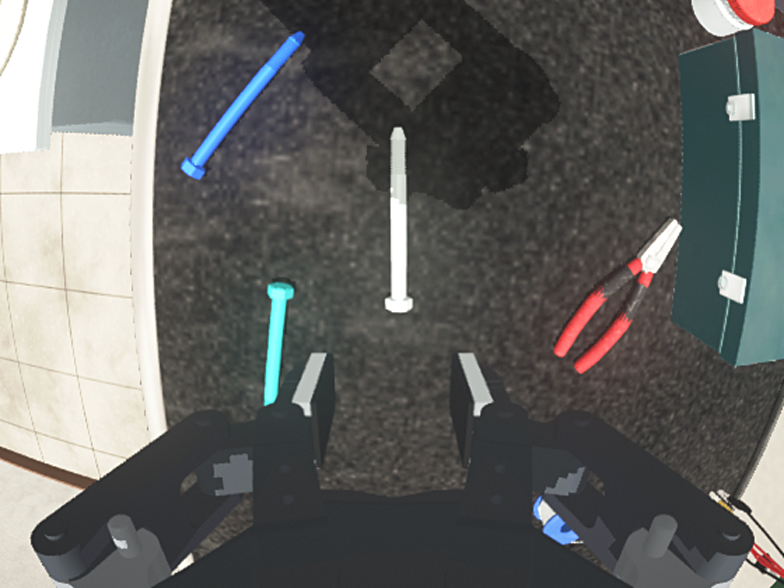

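The wrist view shows the silver bolt upright in the picture: point at (398,128), underside of the head at about (399,298) and the head's outer end at (399,312), in the 1.4x picture. The turquoise bolt is on the left at (275,340), about 8 cm away.

```bash
python3 - <<'E'
from h import *
for n,u,v,h in(('tip',398,128,.006),('mid',398,220,.0135),('neck',398.5,290,.015),('head',399,305,.019),('hend',399,311,.019)):
    print(n,pt('w2',u/1.4,v/1.4).round(4),atz('w2',u/1.4,v/1.4,h).round(4))
# two view: head centre (face) & tip in side
print('tri tip',tri(('w2',398/1.4,128/1.4),('side0',270+620/500*0+ (620-500)/300*37,255+42/365*45)))
print('tri hend',tri(('w2',399/1.4,311/1.4),('side0',270+(686-500)/300*37,255+268/365*45)))
# depth-based bolt top ridge and centre line
z=load('w2')
im=z['im'].astype(int); P=[]
for v in range(94,222,6):
    row=im[v,265:305]; m=(row.min(1)>130)
    if m.sum()>2:
        us=np.where(m)[0]+265; c=us.mean(); p=pt('w2',c,v); P.append(p); print(v,round(c,1),m.sum(),p.round(4))
# stand via side2 depth: ear ring
E
```

```text
tip [ 0.5206 -0.1368  0.0098] [ 0.5206 -0.1364  0.006 ]
mid [ 0.5281 -0.2099  0.0135] [ 0.5281 -0.2099  0.0135]
neck [ 0.5344 -0.2663  0.0164] [ 0.5345 -0.2667  0.015 ]
head [ 0.536  -0.278   0.0196] [ 0.5361 -0.2782  0.019 ]
hend [ 0.5366 -0.2832  0.0194] [ 0.5366 -0.2833  0.019 ]
tri tip (array([ 0.52127149, -0.13692358,  0.01103697]), np.float64(0.001290559279817547))
tri hend (array([ 0.53665562, -0.28303209,  0.0198148 ]), np.float64(0.00016520044967667304))
94 283.5 8 [ 0.5201 -0.1399  0.0113]
100 284.0 9 [ 0.5213 -0.1466  0.013 ]
106 284.0 9 [ 0.522  -0.1532  0.0119]
112 283.5 10 [ 0.5221 -0.16    0.0138]
118 283.5 10 [ 0.5228 -0.1666  0.0119]
124 284.0 11 [ 0.524  -0.1732  0.0127]
130 284.0 11 [ 0.5247 -0.1798  0.013 ]
136 284.0 11 [ 0.5254 -0.1864  0.0142]
142 284.0 11 [ 0.5261 -0.1931  0.0136]
148 284.5 12 [ 0.5273 -0.1996  0.0137]
154 284.5 12 [ 0.528  -0.2064  0.0127]
160 284.5 12 [ 0.5287 -0.2131  0.0132]
166 284.5 12 [ 0.5294 -0.2196  0.0146]
172 284.5 12 [ 0.5301 -0.2265  0.0137]
178 284.5 12 [ 0.5308 -0.2329  0.0159]
184 284.5 12 [ 0.5315 -0.2398  0.0153]
190 284.5 12 [ 0.5322 -0.2468  0.0149]
196 284.0 11 [ 0.5324 -0.2536  0.0157]
202 284.0 11 [ 0.5331 -0.2603  0.0166]
208 284.0 11 [ 0.5338 -0.2677  0.0153]
214 284.5 20 [ 0.5351 -0.2744  0.0164]
220 284.0 19 [ 0.5351 -0.2804  0.0206]
```

Bolt underside of head is at (0.535,-0.2755) and the heading matches the tool within 0.3°. I'll grasp it 30 mm ahead of the head.

Emit:
{"method": "servo_tool", "body": {
  "steps": [
    {"tx": 0.32, "ty": -0.27, "tz": -3, "yaw": 0.3, "claw": 4},
    {"tx": 0.32, "ty": -0.28, "tz": -3.5, "yaw": 0, "claw": 4},
    {"tx": 0, "ty": 0, "tz": -3.5, "yaw": 0, "claw": 4},
    {"tx": 0, "ty": 0, "tz": -3.5, "yaw": 0, "claw": 4},
    {"tx": 0, "ty": 0, "tz": -3, "yaw": 0, "claw": 4},
    {"tx": 0, "ty": 0, "tz": -2, "yaw": 0, "claw": 4},
    {"tx": 0, "ty": 0, "tz": -1.2, "yaw": 0, "claw": 4},
    {"tx": 0, "ty": 0, "tz": -0.5, "yaw": 0, "claw": 4},
    {"tx": 0, "ty": 0, "tz": 0, "yaw": 0, "claw": 4},
    {"tx": 0, "ty": 0, "tz": 0, "yaw": 0, "claw": 2.5},
    {"tx": 0, "ty": 0, "tz": 0, "yaw": 0, "claw": 0},
    {"tx": 0, "ty": 0, "tz": 0, "yaw": 0, "claw": 0},
    {"tx": 0, "ty": 0, "tz": 0, "yaw": 0, "claw": 0},
    {"tx": 0, "ty": 0, "tz": 0, "yaw": 0, "claw": 0},
    {"tx": 0, "ty": 0, "tz": 0, "yaw": 0, "claw": 0}
  ],
  "newtons": 60
}}

```text
time_s: 3.2
position: [0.5319, -0.2458, 0.0228]
tool_rot: [[-0.106, 0.994, 0.0], [0.994, 0.106, -0.0], [-0.0, 0.0, -1.0]]
ft_force: [-0.3, -0.2, 0.7]
grip_width: -0.0003
gripper_force: 0.0
```

The fingers closed on nothing, so I'll look again.

```bash
python3 - <<'E'
from h import *
snap('wrist','w3');snap('side','s3')
a=cv2.imread('pics/w3.png');b=cv2.imread('pics/s3.png')[230:310,230:330]
b=cv2.resize(b,(380,304),interpolation=cv2.INTER_CUBIC);b=cv2.copyMakeBorder(b,0,11,0,0,0)
a=cv2.resize(a,(420,315))
cv2.imwrite('pics/c3.png',np.hstack([a,b]))
E
```

```text
(no output)
```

View pics/c3.png

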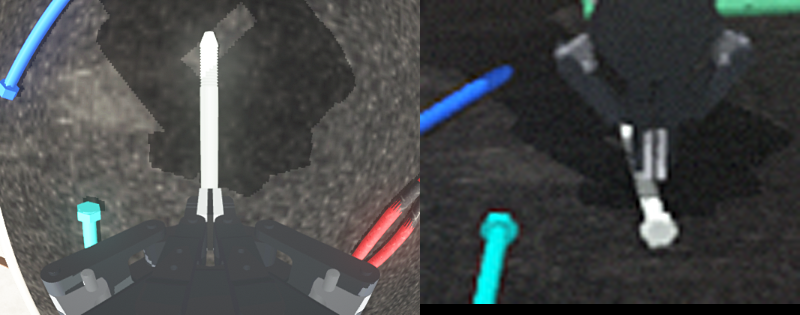

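The fingers have closed directly above the shank, and the bolt lies undisturbed beneath them: point at (208,32) on the left, head at (658,225) on the right. I'll measure the actual height of the tips.

```bash
python3 - <<'E'
from h import *
for u,v in((289,270),(293,270),(289,273),(292,273),(292,275),(292,276),(291,278),(290,279),(292,283)): print(u,v,pt('s3',u,v).round(4))
for u,v in((270,258),(288,258),(279,230),(270,270),(288,270)): print('w',u,v,pt('w3',u,v).round(4))
o=env.observe();print(o['q'],o['position'])
E
```

```text
289 270 [ 0.5278 -0.2578  0.0543]
293 270 [ 0.5374 -0.2588  0.0549]
289 273 [ 0.528  -0.256   0.0449]
292 273 [ 0.5354 -0.2536  0.0433]
292 275 [ 0.5351 -0.2603  0.0419]
292 276 [ 0.5353 -0.2583  0.0377]
291 278 [ 0.5346 -0.2288  0.0134]
290 279 [ 0.5317 -0.2375  0.016 ]
292 283 [ 0.5356 -0.2583  0.0179]
w 270 258 [ 0.5274 -0.2349  0.0418]
w 288 258 [ 0.5351 -0.2334  0.0433]
w 279 230 [ 0.5308 -0.2309  0.0147]
w 270 270 [ 0.5277 -0.235   0.0534]
w 288 270 [ 0.535  -0.2341  0.0537]
[-3.63688753e+01  3.74944809e+01  8.36128290e+01  1.11980244e-04
  5.88947142e+01 -4.24211741e+01] [ 0.53191516 -0.24579172  0.02271464]
```

```bash
python3 - <<'E'
from h import *
for t,us,vs,Y in(('w3',(270,288),range(246,260),-.2347),('s3',(289,294),range(273,281),-.2575)):
  for u in us:
    for v in vs:
        o,r=ray(load(t),u,v);q=o+r*(Y-o[1])/r[1];print(t,u,v,pt(t,u,v).round(3),'plane z',q[2].round(4))
E
```

```text
w3 270 246 [ 0.527 -0.241  0.013] plane z 0.0283
w3 270 247 [ 0.527 -0.242  0.012] plane z 0.0296
w3 270 248 [ 0.527 -0.242  0.013] plane z 0.0308
w3 270 249 [ 0.527 -0.243  0.012] plane z 0.0321
w3 270 250 [ 0.527 -0.243  0.013] plane z 0.0333
w3 270 251 [ 0.526 -0.176  0.172] plane z 0.0344
w3 270 252 [ 0.527 -0.235  0.036] plane z 0.0356
w3 270 253 [ 0.527 -0.234  0.038] plane z 0.0368
w3 270 254 [ 0.527 -0.235  0.038] plane z 0.0379
w3 270 255 [ 0.527 -0.235  0.038] plane z 0.039
w3 270 256 [ 0.527 -0.235  0.04 ] plane z 0.0401
w3 270 257 [ 0.527 -0.235  0.041] plane z 0.0412
w3 270 258 [ 0.527 -0.235  0.042] plane z 0.0423
w3 270 259 [ 0.527 -0.234  0.044] plane z 0.0433
w3 288 246 [ 0.537 -0.241  0.011] plane z 0.0261
w3 288 247 [ 0.537 -0.241  0.012] plane z 0.0273
w3 288 248 [ 0.537 -0.241  0.012] plane z 0.0286
w3 288 249 [ 0.537 -0.242  0.012] plane z 0.0299
w3 288 250 [ 0.537 -0.243  0.012] plane z 0.0311
w3 288 251 [ 0.535 -0.234  0.034] plane z 0.0323
w3 288 252 [ 0.535 -0.234  0.036] plane z 0.0335
w3 288 253 [ 0.535 -0.234  0.037] plane z 0.0347
w3 288 254 [ 0.535 -0.2
[... 351 characters left out ...]
] plane z 0.043
s3 289 275 [ 0.528 -0.257  0.04 ] plane z 0.0401
s3 289 276 [ 0.528 -0.257  0.037] plane z 0.0373
s3 289 277 [ 0.529 -0.229  0.017] plane z 0.0345
s3 289 278 [ 0.529 -0.237  0.018] plane z 0.0317
s3 289 279 [ 0.529 -0.24   0.018] plane z 0.0288
s3 289 280 [ 0.529 -0.245  0.018] plane z 0.026
s3 294 273 [ 0.54  -0.256  0.045] plane z 0.0457
s3 294 274 [ 0.541 -0.251  0.039] plane z 0.0429
s3 294 275 [ 0.544 -0.199  0.003] plane z 0.0401
s3 294 276 [ 0.543 -0.204  0.003] plane z 0.0372
s3 294 277 [ 0.543 -0.211  0.005] plane z 0.0344
s3 294 278 [ 0.543 -0.212  0.003] plane z 0.0316
s3 294 279 [ 0.543 -0.217  0.003] plane z 0.0287
s3 294 280 [ 0.543 -0.22   0.002] plane z 0.0259
```

Both views put the closed tips at z ≈ 0.035, which is about 31 mm higher than the reported pose implies. I'll open, go down 3.0 cm and close.

Emit:
{"method": "servo_tool", "body": {
  "steps": [
    {"tx": 0, "ty": 0, "tz": 0, "yaw": 0, "claw": 4},
    {"tx": 0, "ty": 0, "tz": 0, "yaw": 0, "claw": 4},
    {"tx": 0, "ty": 0, "tz": 0, "yaw": 0, "claw": 4},
    {"tx": 0, "ty": 0, "tz": -1, "yaw": 0, "claw": 4},
    {"tx": 0, "ty": 0, "tz": -1, "yaw": 0, "claw": 4},
    {"tx": 0, "ty": 0, "tz": -0.6, "yaw": 0, "claw": 4},
    {"tx": 0, "ty": 0, "tz": -0.4, "yaw": 0, "claw": 4},
    {"tx": 0, "ty": 0, "tz": 0, "yaw": 0, "claw": 4},
    {"tx": 0, "ty": 0, "tz": 0, "yaw": 0, "claw": 2.5},
    {"tx": 0, "ty": 0, "tz": 0, "yaw": 0, "claw": 0},
    {"tx": 0, "ty": 0, "tz": 0, "yaw": 0, "claw": 0},
    {"tx": 0, "ty": 0, "tz": 0, "yaw": 0, "claw": 0},
    {"tx": 0, "ty": 0, "tz": 0, "yaw": 0, "claw": 0}
  ],
  "newtons": 60
}}

```text
time_s: 4.6
position: [0.5325, -0.2464, -0.0061]
tool_rot: [[-0.106, 0.994, 0.002], [0.994, 0.106, -0.002], [-0.002, 0.002, -1.0]]
ft_force: [-2.4, 0.1, 9.2]
grip_width: 0.0092
gripper_force: 59.9
```

A width of 9.2 mm and an upward force of 9 N mean I'm pinching above the axis. I'll open, go down 0.7 cm more and close again.

Emit:
{"method": "servo_tool", "body": {
  "steps": [
    {"tx": 0, "ty": 0, "tz": 0, "yaw": 0, "claw": 3},
    {"tx": 0, "ty": 0, "tz": 0, "yaw": 0, "claw": 3},
    {"tx": 0, "ty": 0, "tz": 0, "yaw": 0, "claw": 3},
    {"tx": 0, "ty": 0, "tz": -0.4, "yaw": 0, "claw": 3},
    {"tx": 0, "ty": 0, "tz": -0.3, "yaw": 0, "claw": 3},
    {"tx": 0, "ty": 0, "tz": 0, "yaw": 0, "claw": 3},
    {"tx": 0, "ty": 0, "tz": 0, "yaw": 0, "claw": 0},
    {"tx": 0, "ty": 0, "tz": 0, "yaw": 0, "claw": 0},
    {"tx": 0, "ty": 0, "tz": 0, "yaw": 0, "claw": 0},
    {"tx": 0, "ty": 0, "tz": 0, "yaw": 0, "claw": 0}
  ],
  "newtons": 60
}}

```text
time_s: 5.6
position: [0.5351, -0.2477, -0.0064]
tool_rot: [[-0.106, 0.994, 0.01], [0.994, 0.106, -0.007], [-0.008, 0.009, -1.0]]
ft_force: [-9.3, 8.5, 66.3]
grip_width: 0.0101
gripper_force: 84.4
```

The wrist reads 66 N, so I'll ease up before anything else, then measure.

Emit:
{"method": "servo_tool", "body": {
  "steps": [
    {"tx": 0, "ty": 0, "tz": 0.6, "yaw": 0, "claw": 0},
    {"tx": 0, "ty": 0, "tz": 0, "yaw": 0, "claw": 0},
    {"tx": 0, "ty": 0, "tz": 0, "yaw": 0, "claw": 0}
  ],
  "newtons": 60
}}

```text
time_s: 5.9
position: [0.5326, -0.2462, -0.0062]
tool_rot: [[-0.106, 0.994, 0.002], [0.994, 0.106, -0.002], [-0.002, 0.002, -1.0]]
ft_force: [-4.9, 3.3, 26.3]
grip_width: 0.0098
gripper_force: 73.5
```

```bash
python3 - <<'E'
from h import *
print(env.observe()['grip_width'],env.observe()['ft_force'])
snap('wrist','w4');snap('side','s4')
a=cv2.imread('pics/w4.png')[170:350,180:380];b=cv2.imread('pics/s4.png')[255:305,265:315]
cv2.imwrite('pics/c4.png',np.hstack([cv2.resize(a,(440,396),interpolation=cv2.INTER_CUBIC),cv2.resize(b,(360,396),interpolation=cv2.INTER_CUBIC)]))
E
```

```text
0.009765405381883386 [-4.86748533  3.30525495 26.26141226]
```

View pics/c4.png

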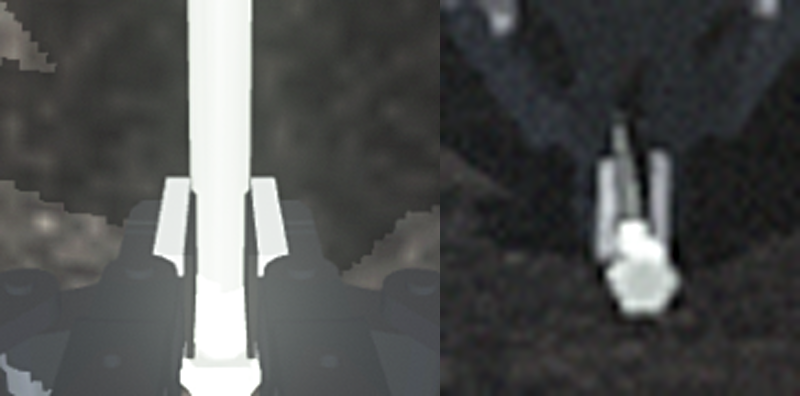

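The pads stand on both sides of the shank, just ahead of the head (shank at (220,200) on the left, head at (642,280) on the right). I'll lift and check that it comes along.

Emit:
{"method": "servo_tool", "body": {
  "steps": [
    {"tx": 0, "ty": 0, "tz": 0.5, "yaw": 0, "claw": 0},
    {"tx": 0, "ty": 0, "tz": 0.5, "yaw": 0, "claw": 0},
    {"tx": 0, "ty": 0, "tz": 1, "yaw": 0, "claw": 0},
    {"tx": 0, "ty": 0, "tz": 2, "yaw": 0, "claw": 0},
    {"tx": 0, "ty": 0, "tz": 3, "yaw": 0, "claw": 0},
    {"tx": 0, "ty": 0, "tz": 3, "yaw": 0, "claw": 0},
    {"tx": 0, "ty": 0, "tz": 0, "yaw": 0, "claw": 0}
  ],
  "newtons": 60
}}

```text
time_s: 6.7
position: [0.5333, -0.2468, 0.0956]
tool_rot: [[-0.106, 0.994, 0.005], [0.994, 0.106, -0.004], [-0.005, 0.005, -1.0]]
ft_force: [0.3, 0.7, -2.2]
grip_width: 0.0093
gripper_force: 58.7
```

```bash
python3 - <<'E'
from h import *
o=env.observe();print(o['grip_width'],o['position'],o['ft_force'])
snap('wrist','w5');snap('side','s5')
im=load('w5')['im'].astype(int)
for v in range(10,300,12):
    m=im[v,255:312].min(1)>130
    if m.sum()>2:
        us=np.where(m)[0]+255; print(v,us.min(),us.max(),pt('w5',(us.min()+us.max())/2,v).round(4))
E
```

```text
0.009273585987908598 [ 0.53334154 -0.24680024  0.09557692] [ 0.32340569  0.68341506 -2.19200306]
22 274 284 [ 0.522  -0.1354  0.1112]
34 268 290 [ 0.5226 -0.1415  0.1139]
46 265 293 [ 0.5232 -0.1467  0.1142]
58 265 293 [ 0.5237 -0.1517  0.1145]
70 266 292 [ 0.5242 -0.1567  0.1147]
82 265 293 [ 0.5247 -0.1614  0.1134]
94 267 292 [ 0.5255 -0.1663  0.1142]
106 266 293 [ 0.526  -0.1711  0.1139]
118 265 293 [ 0.5263 -0.176   0.1147]
130 265 293 [ 0.5268 -0.1807  0.1155]
142 265 293 [ 0.5273 -0.1855  0.115 ]
154 265 293 [ 0.5278 -0.1903  0.1148]
166 266 293 [ 0.5285 -0.1951  0.1151]
178 266 293 [ 0.5291 -0.2002  0.1143]
190 266 293 [ 0.5295 -0.2047  0.1165]
202 266 293 [ 0.5301 -0.2097  0.1162]
214 266 293 [ 0.5306 -0.215   0.1154]
226 266 293 [ 0.5311 -0.2196  0.1175]
238 266 293 [ 0.5317 -0.2253  0.1164]
250 267 293 [ 0.5325 -0.2308  0.1162]
262 255 306 [ 0.5333 -0.2361  0.117 ]
274 255 308 [ 0.5345 -0.2425  0.1158]
286 255 307 [ 0.5348 -0.2478  0.1173]
298 269 290 [ 0.5348 -0.2541  0.1174]
```

The bolt is lifted and held, dipping about 1.7° at the point, which is at (0.522,-0.135). Now I'll estimate the stand from the side view.

```bash
python3 - <<'E'
from h import *
for n,x,y,h in(('FL',58,372,.0),('FR',432,365,0.),('BL',42,256,.012)):
    print(n,atz('side0',262+x/5,160+y/5,h).round(4))
z=load('side0')
for x,y in((206,98),(186,98),(227,98),(206,78),(206,119),(192,85),(220,112),(210,240),(370,150),(370,100),(260,70)): print(x,y,pt('side0',262+x/5-.5,160+y/5-.5).round(4))
E
```

```text
FL [0.4933 0.0364 0.    ]
FR [0.7224 0.0442 0.    ]
BL [0.484  0.1817 0.012 ]
206 98 [0.5806 0.0816 0.162 ]
186 98 [0.5671 0.0584 0.1706]
227 98 [0.5942 0.0931 0.1578]
206 78 [0.5793 0.0686 0.1794]
206 119 [0.5791 0.0567 0.158 ]
192 85 [0.5707 0.0626 0.1772]
220 112 [0.5876 0.0613 0.1607]
210 240 [0.5821 0.0385 0.0881]
370 150 [0.6825 0.0928 0.124 ]
370 100 [0.6807 0.0926 0.1565]
260 70 [0.6138 0.0961 0.1746]
```

The stand's yaw is about 2–3.5° and the mouth is near (0.579,0.06,0.163). I'll go up and over, offset to the side, to look down on the ears with the wrist camera.

Emit:
{"method": "servo_tool", "body": {
  "steps": [
    {"tx": -0.2, "ty": 3, "tz": 2.1, "yaw": -0.4, "claw": 0},
    {"tx": -0.2, "ty": 3, "tz": 2.1, "yaw": -0.4, "claw": 0},
    {"tx": -0.2, "ty": 3, "tz": 2.1, "yaw": -0.4, "claw": 0},
    {"tx": -0.2, "ty": 3, "tz": 2.1, "yaw": -0.4, "claw": 0},
    {"tx": -0.2, "ty": 3, "tz": 2.1, "yaw": -0.4, "claw": 0},
    {"tx": -0.2, "ty": 3, "tz": 2.1, "yaw": -0.4, "claw": 0},
    {"tx": -0.2, "ty": 3, "tz": 2.1, "yaw": -0.4, "claw": 0},
    {"tx": -0.2, "ty": 3, "tz": 2.1, "yaw": 0, "claw": 0},
    {"tx": -0.2, "ty": 3, "tz": 2.1, "yaw": 0, "claw": 0},
    {"tx": -0.2, "ty": 3, "tz": 2.1, "yaw": 0, "claw": 0},
    {"tx": 0, "ty": 0, "tz": 0, "yaw": 0, "claw": 0},
    {"tx": 0, "ty": 0, "tz": 0, "yaw": 0, "claw": 0},
    {"tx": 0, "ty": 0, "tz": 0, "yaw": 0, "claw": 0}
  ],
  "newtons": 60
}}

```text
time_s: 8.1
position: [0.5117, 0.0535, 0.3]
tool_rot: [[-0.056, 0.998, -0.003], [0.998, 0.056, 0.0], [0.0, -0.003, -1.0]]
ft_force: [-0.3, -0.4, -1.2]
grip_width: 0.0093
gripper_force: 58.7
```

```bash
python3 - <<'E'
from h import *
o=env.observe();print(o['time_s'],o['grip_width'],o['position'])
snap('wrist','w6');snap('side','s6')
a=cv2.imread('pics/w6.png');cv2.imwrite('pics/c6.png',cv2.resize(a,(784,588),interpolation=cv2.INTER_CUBIC))
print(load('w6')['T'].round(3).tolist())
E
```

```text
8.1 0.009345744170161967 [0.51166822 0.05351348 0.30004486]
[[0.998, 0.056, 0.011, 0.509], [0.057, -0.96, -0.273, 0.123], [-0.004, 0.274, -0.962, 0.45], [0.0, 0.0, 0.0, 1.0]]
```

View pics/c6.png

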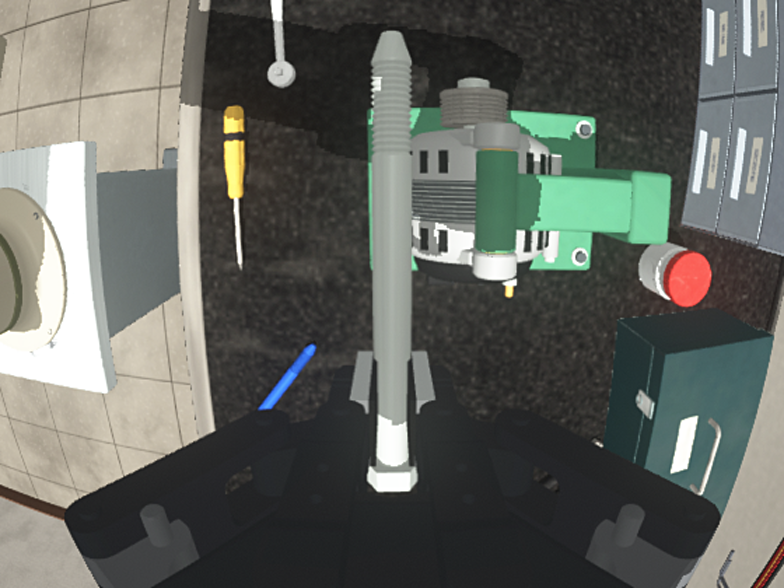

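The wrist view from above shows the near ear at (473–516, 252–279), the barrel at (476–518, 150–253) and the far ear at (474–519, 122–150) in the 1.4x picture. The held bolt runs from its head at (392,478) to its point at (392,35). I'll fit both cylinders from depth.

```bash
cat > fit.py <<'E'
from h import *
from scipy.optimize import least_squares
def cloud(tag,u0,u1,v0,v1):
    z=load(tag);U,V=np.meshgrid(np.arange(u0,u1),np.arange(v0,v1))
    return np.array([pt(tag,u,v) for u,v in zip(U.ravel(),V.ravel())])
def cyl(P,r,y0):
    P=P.copy()
    def res(p):
        c=np.array([p[0],y0,p[1]]);d=np.array([p[2],1,p[3]]);d/=np.linalg.norm(d)
        q=P-c;q=q-np.outer(q@d,d);return np.linalg.norm(q,axis=1)-r
    s=least_squares(res,[np.median(P[:,0]),P[:,2].max()-r,0,0],loss='soft_l1',f_scale=.001)
    return s.x,np.std(res(s.x)[abs(res(s.x))<.004])
E
python3 - <<'E'
from fit import *
B=cloud('w6',336,375,110,178)
B=B[(B[:,2]>.162)&(B[:,0]<.60)]
print('barrel',len(B),cyl(B,.0135,.11))
for nm,v0,v1,y0 in(('near',181,199,.07),('far',88,107,.15)):
    E=cloud('w6',334,375,v0,v1);E=E[(E[:,2]>.164)&(E[:,2]<.19)]
    print(nm,len(E),E[:,1].min().round(4),np.percentile(E[:,1],[2,98]).round(4),cyl(E,.0145,y0))
S=cloud('w6',262,300,50,230);S=S[(S[:,2]>.29)&(S[:,2]<.34)]
k=S[(S[:,1]<.13)]
print('bolt',len(k),cyl(k,.006,.05),'y range',S[:,1].min(),S[:,1].max())
T=cloud('w6',270,290,20,60);T=T[T[:,2]>.29];print('tip',T[:,1].max(),T[np.argmax(T[:,1])])
for v in range(176,206): print(v,pt('w6',353,v).round(4),end=' ')
E
```

```text
barrel 2240 (array([ 0.57575132,  0.16263438, -0.07199557,  0.00130283]), np.float64(0.0009419639362975959))
near 535 0.0586 [0.0607 0.0761] (array([ 0.57805597,  0.16218349, -0.10274169, -0.06006591]), np.float64(0.000805990763096314))
far 589 0.1407 [0.1412 0.157 ] (array([ 0.57261734,  0.1622116 , -0.09372344,  0.03627515]), np.float64(0.0007253923038354669))
bolt 3510 (array([ 0.51243314,  0.31572925, -0.05411069, -0.02718899]), np.float64(0.0005293129710866239)) y range 0.07724756183482645 0.15390066475066483
tip 0.16576116180747333 [0.5050644  0.16576116 0.31446107]
176 [0.5742 0.0806 0.1749] 177 [0.5742 0.0798 0.1751] 178 [0.5739 0.0792 0.1767] 179 [0.5745 0.0779 0.1745] 180 [0.5744 0.0772 0.1755] 181 [0.5752 0.0758 0.1726] 182 [0.5744 0.0756 0.1763] 183 [0.5747 0.0745 0.1753] 184 [0.5745 0.0739 0.1766] 185 [0.5746 0.073  0.1765] 186 [0.5747 0.0721 0.1766] 187 [0.5749 0.0711 0.176 ] 188 [0.5752 0.0701 0.1751] 189 [0.5752 0.0693 0.1759] 190 [0.575  0.0687 0.1771] 191 [0.5754 0.0675 0.1759] 192 [0.5756 0.0665 0.1753] 193 [0.5752 0.0661 0.1773] 194 [0.5755 0.065  0.1765] 195 [0.5758 0.064  0.1759] 196 [0.5756 0.0633 0.1771] 197 [0.5757 0.0624 0.1769] 198 [0.5757 0.0616 0.1774] 199 [0.5763 0.0602 0.1752] 200 [0.589  0.0473 0.1241] 201 [0.5897 0.0457 0.1216] 202 [0.5911 0.0433 0.1162] 203 [6.198e-01 1.390e-02 1.000e-04] 204 [6.199e-01 1.250e-02 6.000e-04] 205 [6.201e-01 1.110e-02 6.000e-04]
```

The bore line is x = 0.5756 − 0.070·(y − 0.11), z ≈ 0.1625, with the mouth at y ≈ 0.060. The bolt is 0.9° off in yaw and dips 1.56°. I'll place the point about 20 mm short of the mouth.

Emit:
{"method": "servo_tool", "body": {
  "steps": [
    {"tx": 1.5, "ty": -2.5, "tz": 0, "yaw": 0.3, "claw": 0},
    {"tx": 1.5, "ty": -2.5, "tz": 0, "yaw": 0.3, "claw": 0},
    {"tx": 1.5, "ty": -2.5, "tz": 0, "yaw": 0.3, "claw": 0},
    {"tx": 1.5, "ty": -2.5, "tz": 0, "yaw": 0, "claw": 0},
    {"tx": 1.6, "ty": -2.6, "tz": 0, "yaw": 0, "claw": 0},
    {"tx": 0, "ty": 0, "tz": -2.5, "yaw": 0, "claw": 0},
    {"tx": 0, "ty": 0, "tz": -3, "yaw": 0, "claw": 0},
    {"tx": 0, "ty": 0, "tz": -3, "yaw": 0, "claw": 0},
    {"tx": 0, "ty": 0, "tz": -3, "yaw": 0, "claw": 0},
    {"tx": 0, "ty": 0, "tz": -2.5, "yaw": 0, "claw": 0},
    {"tx": 0, "ty": 0, "tz": -1, "yaw": 0, "claw": 0},
    {"tx": 0, "ty": 0, "tz": 0, "yaw": 0, "claw": 0},
    {"tx": 0, "ty": 0, "tz": 0, "yaw": 0, "claw": 0},
    {"tx": 0, "ty": 0, "tz": 0, "yaw": 0, "claw": 0}
  ],
  "newtons": 60
}}

```text
time_s: 9.6
position: [0.5885, -0.0721, 0.1531]
tool_rot: [[-0.072, 0.997, 0.002], [0.997, 0.072, -0.001], [-0.001, 0.002, -1.0]]
ft_force: [0.1, -0.3, -0.5]
grip_width: 0.0095
gripper_force: 58.8
```

```bash
python3 - <<'E'
from fit import *
o=env.observe();print(o['time_s'],o['grip_width'],o['position'])
snap('wrist','w7');snap('top','t7')
S=cloud('w7',258,302,40,230);zr=S[:,2];S=S[(zr>.14)&(zr<.185)]
k=S[S[:,1]<.025]
p,e=cyl(k,.006,-.05);print('bolt',len(k),p,e)
T=cloud('w7',270,292,0,60);T=T[T[:,2]>.14];ty=T[:,1].max();print('tip y',ty)
print('tip',p[0]+p[2]*(ty+.05),ty,p[1]+p[3]*(ty+.05),' bore x there',.5756-.07*(ty-.11))
t=cv2.imread('pics/t7.png');cv2.imwrite('pics/c7.png',cv2.resize(t[150:230,205:305],(800,600),interpolation=cv2.INTER_CUBIC)[:600])
E
```

```text
9.6 0.009524076028203033 [ 0.58851979 -0.07208937  0.15309947]
bolt 4867 [ 0.5875541   0.16825215 -0.07220496 -0.03441272] 0.0005538657777177404
tip y 0.060795477769957154
tip 0.5795541206117184 0.060795477769957154 0.16443937872882128  bore x there 0.579044316556103
```

The point is about 0.5 mm off in x and 2.5 mm high. I'll correct that and advance gently, watching the force.

Emit:
{"method": "servo_tool", "body": {
  "steps": [
    {"tx": -0.05, "ty": 0, "tz": -0.25, "yaw": 0, "claw": 0},
    {"tx": 0, "ty": 0, "tz": 0, "yaw": 0, "claw": 0},
    {"tx": -0.035, "ty": 0.5, "tz": 0, "yaw": 0, "claw": 0},
    {"tx": -0.035, "ty": 0.5, "tz": 0, "yaw": 0, "claw": 0},
    {"tx": -0.035, "ty": 0.5, "tz": 0, "yaw": 0, "claw": 0},
    {"tx": -0.035, "ty": 0.5, "tz": 0, "yaw": 0, "claw": 0},
    {"tx": -0.035, "ty": 0.5, "tz": 0, "yaw": 0, "claw": 0},
    {"tx": -0.035, "ty": 0.5, "tz": 0, "yaw": 0, "claw": 0},
    {"tx": -0.035, "ty": 0.5, "tz": 0, "yaw": 0, "claw": 0},
    {"tx": 0, "ty": 0, "tz": 0, "yaw": 0, "claw": 0},
    {"tx": 0, "ty": 0, "tz": 0, "yaw": 0, "claw": 0}
  ],
  "newtons": 60
}}

```text
time_s: 10.8
position: [0.585, -0.0367, 0.1493]
tool_rot: [[-0.073, 0.997, 0.0], [0.997, 0.073, -0.0], [-0.0, 0.0, -1.0]]
ft_force: [0.2, 0.3, -2.2]
grip_width: 0.0093
gripper_force: 58.8
```

```bash
python3 - <<'E'
from fit import *
o=env.observe();print(o['time_s'],o['position'])
snap('wrist','w8')
for t in('w8',):
    S=cloud(t,258,302,40,240);zr=S[:,2];S=S[(zr>.14)&(zr<.185)]
    k=S[S[:,1]<.050]
    p,e=cyl(k,.006,-.0);print('bolt',len(k),k[:,1].min(),p,e,'at mouth',p[0]+p[2]*.06,p[1]+p[3]*.06)
    E=cloud(t,240,320,0,60);E=E[(E[:,1]>.062)&(E[:,2]>.165)&(E[:,2]<.185)];print(len(E));
    if len(E)>100: print('ear',cyl(E,.0145,.07))
E
```

```text
10.8 [ 0.58498807 -0.03674155  0.14925798]
bolt 4469 -0.01769696194286615 [ 0.58297531  0.16381961 -0.07209088 -0.03062629] 0.0005469533576027804 at mouth 0.5786498589382785 0.16198203450837473
3152
ear (array([ 0.57825165,  0.16209487, -0.06464875, -0.08982771]), np.float64(0.0007652990451243642))
```

The bolt axis at the mouth is within 0.5 mm of the bore axis, so I'll keep going.

Emit:
{"method": "servo_tool", "body": {
  "steps": [
    {"tx": -0.035, "ty": 0.5, "tz": 0, "yaw": 0, "claw": 0},
    {"tx": -0.035, "ty": 0.5, "tz": 0, "yaw": 0, "claw": 0},
    {"tx": -0.035, "ty": 0.5, "tz": 0, "yaw": 0, "claw": 0},
    {"tx": -0.035, "ty": 0.5, "tz": 0, "yaw": 0, "claw": 0},
    {"tx": -0.035, "ty": 0.5, "tz": 0, "yaw": 0, "claw": 0},
    {"tx": -0.035, "ty": 0.5, "tz": 0, "yaw": 0, "claw": 0},
    {"tx": -0.035, "ty": 0.5, "tz": 0, "yaw": 0, "claw": 0},
    {"tx": -0.035, "ty": 0.5, "tz": 0, "yaw": 0, "claw": 0},
    {"tx": 0, "ty": 0, "tz": 0, "yaw": 0, "claw": 0}
  ],
  "newtons": 60
}}

```text
time_s: 11.75
position: [0.5821, 0.0039, 0.1492]
tool_rot: [[-0.073, 0.997, -0.0], [0.997, 0.073, 0.0], [0.0, -0.0, -1.0]]
ft_force: [0.2, 0.2, -1.1]
grip_width: 0.0095
gripper_force: 58.8
```

Emit:
{"method": "servo_tool", "body": {
  "steps": [
    {"tx": -0.02, "ty": 0.3, "tz": 0, "yaw": 0, "claw": 0},
    {"tx": -0.02, "ty": 0.3, "tz": 0, "yaw": 0, "claw": 0},
    {"tx": -0.02, "ty": 0.3, "tz": 0, "yaw": 0, "claw": 0},
    {"tx": -0.02, "ty": 0.3, "tz": 0, "yaw": 0, "claw": 0},
    {"tx": -0.02, "ty": 0.3, "tz": 0, "yaw": 0, "claw": 0},
    {"tx": -0.02, "ty": 0.3, "tz": 0, "yaw": 0, "claw": 0},
    {"tx": -0.02, "ty": 0.3, "tz": 0, "yaw": 0, "claw": 0},
    {"tx": 0, "ty": 0, "tz": 0, "yaw": 0, "claw": 0}
  ],
  "newtons": 60
}}

```text
time_s: 12.55
position: [0.5807, 0.0246, 0.1492]
tool_rot: [[-0.073, 0.997, -0.0], [0.997, 0.073, 0.0], [0.0, -0.0, -1.0]]
ft_force: [-0.2, 0.6, -1.0]
grip_width: 0.0094
gripper_force: 58.8
```

Depth is about 77 mm with no resistance. I'll go on to about 92 mm with a lighter grip so the bolt can level itself.

Emit:
{"method": "servo_tool", "body": {
  "steps": [
    {"tx": -0.02, "ty": 0.3, "tz": 0, "yaw": 0, "claw": 0},
    {"tx": -0.02, "ty": 0.3, "tz": 0, "yaw": 0, "claw": 0},
    {"tx": -0.02, "ty": 0.3, "tz": 0, "yaw": 0, "claw": 0},
    {"tx": -0.02, "ty": 0.3, "tz": 0, "yaw": 0, "claw": 0},
    {"tx": -0.02, "ty": 0.3, "tz": 0, "yaw": 0, "claw": 0},
    {"tx": 0, "ty": 0, "tz": 0, "yaw": 0, "claw": 0}
  ],
  "newtons": 30
}}

```text
time_s: 13.15
position: [0.5796, 0.0398, 0.149]
tool_rot: [[-0.073, 0.997, -0.001], [0.997, 0.073, 0.001], [0.001, -0.0, -1.0]]
ft_force: [0.6, 1.2, -5.9]
grip_width: 0.0098
gripper_force: 58.5
```

```bash
python3 - <<'E'
from fit import *
o=env.observe();print(o['time_s'],o['position'],o['ft_force'])
snap('wrist','w9')
S=cloud('w9',258,302,100,300);zr=S[:,2];S=S[(zr>.14)&(zr<.185)]
k=S[(S[:,1]<.056)&(S[:,2]<.173)]
p,e=cyl(k,.006,.04);print('bolt',len(k),k[:,1].min(),p,e,'at mouth',p[0]+p[2]*.02,p[1]+p[3]*.02)
z=load('w9')
for v in range(200,330,3): print(v,pt('w9',280,v).round(4),z['im'][v,280],end=';')
E
```

```text
13.15 [0.57960839 0.03976533 0.14895011] [ 0.60238232  1.18129264 -5.86447557]
bolt 1372 0.02998159486220299 [ 0.58043924  0.16437699 -0.08420704 -0.01140967] 0.0010287444783171884 at mouth 0.5787551023838803 0.16414879714303196
200 [0.5777 0.0795 0.1769] [ 98 157 121];203 [0.5778 0.078  0.1758] [ 97 157 121];206 [0.5779 0.0759 0.1724] [165 168 139];209 [0.578  0.0756 0.1758] [190 194 187];212 [0.578  0.0746 0.1766] [192 195 189];215 [0.5781 0.0733 0.1765] [197 200 193];218 [0.5782 0.0724 0.1774] [197 200 194];221 [0.5783 0.0708 0.1764] [197 201 195];224 [0.5784 0.0699 0.1773] [197 200 193];227 [0.5785 0.0685 0.1769] [197 200 194];230 [0.5786 0.0673 0.1771] [197 199 194];233 [0.5787 0.0659 0.1767] [197 198 194];236 [0.5787 0.065  0.1778] [197 198 193];239 [0.5789 0.0636 0.1772] [198 199 195];242 [0.5789 0.0625 0.1777] [197 198 193];245 [0.5791 0.0605 0.1761] [180 182 177];248 [0.5794 0.0566 0.1697] [221 227 218];251 [0.5795 0.055  0.1691] [221 227 218];254 [0.5796 0.0535 0.1691] [220 227 218];257 [0.5796 0.0528 0.1706] [221 226 218];260 [0.5798 0.051  0.1698] [221 226 218];263 [0.579
[... 233 characters left out ...]
8];281 [0.5805 0.0406 0.1697] [221 225 218];284 [0.5806 0.0393 0.17  ] [220 226 218];287 [0.5807 0.0378 0.1702] [220 226 218];290 [0.5809 0.0361 0.1699] [220 226 218];293 [0.581  0.0346 0.1702] [220 226 217];296 [0.5811 0.0331 0.1702] [219 226 218];299 [0.5812 0.0319 0.1709] [220 227 218];302 [0.5814 0.0296 0.1698] [217 223 214];305 [0.5814 0.0283 0.1704] [255 255 255];308 [0.5816 0.0265 0.1702] [255 255 255];311 [0.5816 0.0256 0.1714] [255 255 255];314 [0.5818 0.0233 0.1705] [255 255 255];317 [0.5819 0.022  0.1711] [255 255 255];320 [0.5821 0.0196 0.1702] [255 255 255];323 [0.5822 0.0182 0.1707] [255 255 255];326 [0.5823 0.0168 0.1713] [255 255 255];329 [0.5824 0.0149 0.1711] [255 255 255];
```

The gap from head to ear is about 50 mm, so the point is about 90 mm in and the bolt is nearly level. Releasing now.

Emit:
{"method": "servo_tool", "body": {
  "steps": [
    {"tx": 0, "ty": 0, "tz": 0, "yaw": 0, "claw": 1.6},
    {"tx": 0, "ty": 0, "tz": 0, "yaw": 0, "claw": 2.5},
    {"tx": 0, "ty": 0, "tz": 0, "yaw": 0, "claw": 4},
    {"tx": 0, "ty": 0, "tz": 0, "yaw": 0, "claw": 4},
    {"tx": 0, "ty": 0, "tz": 0, "yaw": 0, "claw": 4},
    {"tx": 0, "ty": 0, "tz": 0, "yaw": 0, "claw": 4},
    {"tx": 0, "ty": 0, "tz": 0, "yaw": 0, "claw": 4}
  ],
  "newtons": 60
}}

```text
time_s: 13.9
position: [0.5798, 0.0392, 0.1492]
tool_rot: [[-0.072, 0.997, 0.0], [0.997, 0.072, -0.0], [-0.0, -0.0, -1.0]]
ft_force: [-0.0, 0.7, -0.0]
grip_width: 0.0403
gripper_force: 0.0
```

```bash
python3 - <<'E'
from fit import *
o=env.observe();print(o['time_s'],o['position'],o['ft_force'],o['grip_width'])
snap('wrist','w10')
for v in range(236,360,6): print(v,pt('w10',280,v).round(4),end=';')
E
```

```text
13.9 [0.57977018 0.03917168 0.1492254 ] [-0.01789093  0.71273468 -0.03201241] 0.040301575676132295
236 [0.5789 0.064  0.1767];242 [0.5791 0.0616 0.1772];248 [0.5796 0.0548 0.1669];254 [0.5798 0.0523 0.1678];260 [0.5801 0.0485 0.1658];266 [0.5803 0.0458 0.1665];272 [0.5805 0.0425 0.1659];278 [0.5807 0.0399 0.1669];284 [0.581  0.0363 0.166 ];290 [0.5812 0.0334 0.1666];296 [0.5814 0.0301 0.1665];302 [0.5817 0.0268 0.1665];308 [0.5819 0.0237 0.167 ];314 [0.5822 0.0202 0.167 ];320 [0.5825 0.0162 0.1664];326 [0.5827 0.0129 0.167 ];332 [0.5828 0.012  0.1707];338 [0.5831 0.0077 0.1701];344 [0.5834 0.0035 0.1698];350 [ 0.5942 -0.145  -0.0006];356 [0.58   0.0494 0.2311];
```

It's released, and the bolt stays in the bore with a gap of about 48 mm and the end of the head at y ≈ 0.003. I'll lift, move behind the head, close and come down.

Emit:
{"method": "servo_tool", "body": {
  "steps": [
    {"tx": 0, "ty": 0, "tz": 2, "yaw": 0, "claw": 4},
    {"tx": 0, "ty": 0, "tz": 3, "yaw": 0, "claw": 4},
    {"tx": 0.1, "ty": -1.5, "tz": 0, "yaw": 0, "claw": 2},
    {"tx": 0.15, "ty": -2, "tz": 0, "yaw": 0, "claw": 0},
    {"tx": 0.15, "ty": -2, "tz": 0, "yaw": 0, "claw": 0},
    {"tx": 0.15, "ty": -2, "tz": 0, "yaw": 0, "claw": 0},
    {"tx": 0, "ty": 0, "tz": 0, "yaw": 0, "claw": 0},
    {"tx": 0, "ty": 0, "tz": 0, "yaw": 0, "claw": 0},
    {"tx": 0, "ty": 0, "tz": -2.5, "yaw": 0, "claw": 0},
    {"tx": 0, "ty": 0, "tz": -2, "yaw": 0, "claw": 0},
    {"tx": 0, "ty": 0, "tz": -1, "yaw": 0, "claw": 0},
    {"tx": 0, "ty": 0, "tz": 0, "yaw": 0, "claw": 0},
    {"tx": 0, "ty": 0, "tz": 0, "yaw": 0, "claw": 0}
  ],
  "newtons": 40
}}

```text
time_s: 15.25
position: [0.5856, -0.0355, 0.145]
tool_rot: [[-0.073, 0.997, 0.001], [0.997, 0.073, -0.0], [-0.0, 0.001, -1.0]]
ft_force: [0.5, -0.3, -0.8]
grip_width: 0.0002
gripper_force: 0.0
```

```bash
python3 - <<'E'
from fit import *
o=env.observe();print(o['time_s'],o['position'],o['ft_force'],o['grip_width'])
snap('wrist','w11');snap('side','s11')
a=cv2.imread('pics/w11.png')[60:330,180:380];b=cv2.imread('pics/s11.png')[155:205,275:325]
cv2.imwrite('pics/c11.png',np.hstack([cv2.resize(a,(370,500)),cv2.resize(b,(420,500),interpolation=cv2.INTER_CUBIC)]))
for v in range(170,280,5): print(v,pt('w11',280,v).round(4),end=';')
for v in range(170,186): print(v,pt('s11',302,v).round(4),end=';')
E
```

```text
15.25 [ 0.58562776 -0.03548827  0.14495186] [ 0.46040437 -0.32526523 -0.76841949] 0.00019473344763869713
170 [0.5829 0.015  0.1672];175 [0.583  0.0128 0.1657];180 [0.5831 0.0115 0.1701];185 [0.5833 0.0095 0.1699];190 [0.5834 0.0075 0.17  ];195 [0.5835 0.0059 0.1715];200 [0.5837 0.0034 0.1698];205 [ 0.5873 -0.0433  0.0007];210 [ 0.5876 -0.0482  0.0006];215 [ 0.588  -0.053   0.0007];220 [ 5.884e-01 -5.810e-02  1.000e-04];225 [ 5.887e-01 -6.300e-02  3.000e-04];230 [ 5.891e-01 -6.800e-02  5.000e-04];235 [ 0.5895 -0.073   0.0008];240 [ 0.5898 -0.0782  0.0007];245 [ 0.5903 -0.0837  0.    ];250 [ 5.906e-01 -8.880e-02  4.000e-04];255 [ 0.5858 -0.0242  0.1605];260 [ 0.5857 -0.0238  0.1667];265 [ 0.5857 -0.0241  0.1712];270 [ 0.5857 -0.0238  0.1765];275 [ 0.5858 -0.0243  0.1801];170 [ 0.5681 -0.0494  0.2361];171 [ 0.5687 -0.0426  0.2309];172 [ 0.5694 -0.0337  0.2249];173 [ 0.569  -0.04    0.2243];174 [ 0.5691 -0.0404  0.2216];175 [ 0.5694 -0.0364  0.2173];176 [ 0.5701 -0.0287  0.2116];177 [ 0.57   -0.0312  0.2097];178 [ 0.5695 -0.0383  0.2094];179 [ 0.5694 -0.0408  0.2074];180 [ 0.5693 -0.0435  0.2055];181 [ 0.569  -0.0475  0.2041];182 [ 0.5696 -0.0417  0.1991];183 [ 0.5695 -0.044   0.197 ];184 [0.5749 0.0279 0.1668];185 [0.5745 0.0217 0.1661];
```

View pics/c11.png

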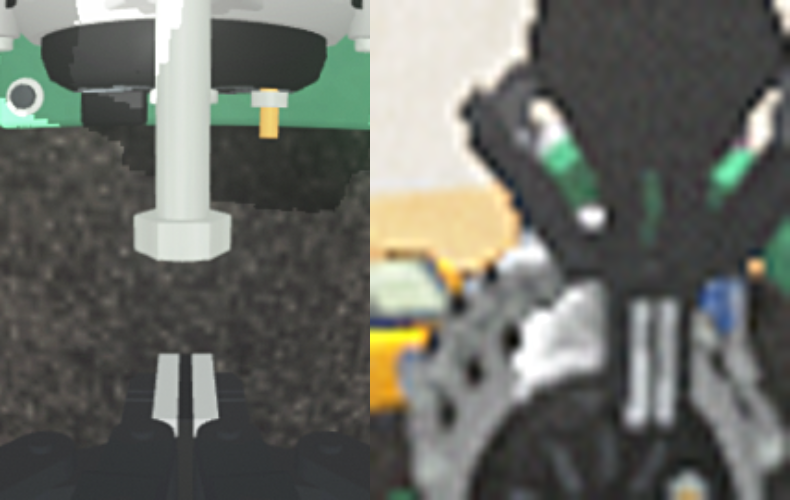

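The view shows the head at (183,235) with the closed fingertips behind it at (185,390), in line with it and 27 mm away. I'll drop 6 mm so the tips cover the middle of the head, then push.

Emit:
{"method": "servo_tool", "body": {
  "steps": [
    {"tx": -0.05, "ty": 0, "tz": -0.6, "yaw": 0, "claw": 0},
    {"tx": -0.07, "ty": 1, "tz": 0, "yaw": 0, "claw": 0},
    {"tx": -0.07, "ty": 1, "tz": 0, "yaw": 0, "claw": 0},
    {"tx": -0.03, "ty": 0.4, "tz": 0, "yaw": 0, "claw": 0},
    {"tx": -0.03, "ty": 0.4, "tz": 0, "yaw": 0, "claw": 0},
    {"tx": -0.03, "ty": 0.4, "tz": 0, "yaw": 0, "claw": 0},
    {"tx": -0.03, "ty": 0.4, "tz": 0, "yaw": 0, "claw": 0},
    {"tx": -0.03, "ty": 0.4, "tz": 0, "yaw": 0, "claw": 0},
    {"tx": -0.03, "ty": 0.4, "tz": 0, "yaw": 0, "claw": 0},
    {"tx": -0.03, "ty": 0.4, "tz": 0, "yaw": 0, "claw": 0}
  ],
  "newtons": 40
}}

```text
time_s: 16.35
position: [0.5813, 0.0125, 0.1382]
tool_rot: [[-0.072, 0.997, 0.0], [0.997, 0.072, -0.0], [-0.0, 0.0, -1.0]]
ft_force: [-0.2, -0.4, -0.8]
grip_width: 0.0004
gripper_force: 0.2
```

Emit:
{"method": "servo_tool", "body": {
  "steps": [
    {"tx": -0.03, "ty": 0.4, "tz": 0, "yaw": 0, "claw": 0},
    {"tx": -0.03, "ty": 0.4, "tz": 0, "yaw": 0, "claw": 0},
    {"tx": -0.03, "ty": 0.4, "tz": 0, "yaw": 0, "claw": 0},
    {"tx": -0.03, "ty": 0.4, "tz": 0, "yaw": 0, "claw": 0},
    {"tx": -0.03, "ty": 0.4, "tz": 0, "yaw": 0, "claw": 0},
    {"tx": -0.02, "ty": 0.3, "tz": 0, "yaw": 0, "claw": 0},
    {"tx": -0.01, "ty": 0.2, "tz": 0, "yaw": 0, "claw": 0},
    {"tx": -0.01, "ty": 0.1, "tz": 0, "yaw": 0, "claw": 0},
    {"tx": -0.01, "ty": 0.1, "tz": 0, "yaw": 0, "claw": 0},
    {"tx": 0, "ty": 0, "tz": 0, "yaw": 0, "claw": 0}
  ],
  "newtons": 40
}}

```text
time_s: 17.35
position: [0.5792, 0.0393, 0.1382]
tool_rot: [[-0.072, 0.997, -0.0], [0.997, 0.072, 0.0], [0.0, -0.0, -1.0]]
ft_force: [-0.0, -0.6, 0.5]
grip_width: -0.0
gripper_force: 0.0
```

Emit:
{"method": "servo_tool", "body": {
  "steps": [
    {"tx": 0, "ty": 0.1, "tz": 0, "yaw": 0, "claw": 0},
    {"tx": -0.01, "ty": 0.1, "tz": 0, "yaw": 0, "claw": 0},
    {"tx": 0, "ty": 0.1, "tz": 0, "yaw": 0, "claw": 0},
    {"tx": 0, "ty": 0, "tz": 0, "yaw": 0, "claw": 0}
  ],
  "newtons": 40
}}

```text
time_s: 17.75
position: [0.5793, 0.0403, 0.1383]
tool_rot: [[-0.072, 0.997, -0.0], [0.997, 0.072, -0.004], [-0.004, -0.0, -1.0]]
ft_force: [-1.0, -9.1, 0.6]
grip_width: 0.0003
gripper_force: 4.9
```

```bash
python3 - <<'E'
from fit import *
o=env.observe();print(o['time_s'],o['position'],o['ft_force'])
snap('wrist','w12')
z=load('w12')
for v in range(205,262,2): print(v,pt('w12',280,v).round(4),z['im'][v,280],end=';')
E
```

```text
17.75 [0.57925174 0.04031021 0.13825833] [-1.03597311 -9.13991873  0.55659843]
205 [0.5773 0.0806 0.1754] [100 159 123];207 [0.5774 0.0799 0.1753] [ 98 157 121];209 [0.5774 0.079  0.1748] [ 99 159 123];211 [0.5775 0.0788 0.1768] [ 98 158 122];213 [0.5775 0.0782 0.1773] [ 92 152 117];215 [0.5776 0.0768 0.1752] [130 156 132];217 [0.5777 0.0753 0.1727] [170 173 168];219 [0.5777 0.0757 0.1763] [190 194 188];221 [0.5778 0.0749 0.1761] [191 195 189];223 [0.5778 0.0742 0.1764] [194 197 191];225 [0.5778 0.0737 0.177 ] [197 198 193];227 [0.5779 0.0726 0.1761] [197 198 194];229 [0.5779 0.0722 0.1772] [197 198 194];231 [0.578  0.0712 0.1765] [197 198 194];233 [0.5781 0.0707 0.1774] [196 197 193];235 [0.5781 0.07   0.1773] [197 198 194];237 [0.5782 0.0685 0.1755] [198 199 195];239 [0.5782 0.0683 0.177 ] [197 198 194];241 [0.5783 0.0677 0.1776] [197 198 194];243 [0.5784 0.0662 0.1758] [196 197 193];245 [0.5784 0.0661 0.1774] [196 197 194];247 [0.5784 0.0653 0.1774] [196 197 193];249 [0.5785 0.0643 0.1769] [196 198 194];251 [0.5786 0.0638 0.1776] [195 196 192];253 [0.5786 0.0628 0.1772] [197 197 193];255 [0.5787 0.0615 0.176 ] [197 198 195];257 [0.5788 0.0608 0.1763] [179 181 175];259 [0.579  0.0574 0.1706] [210 215 208];261 [0.5791 0.0567 0.171 ] [214 220 212];
```

There is 9 N of resistance at the predicted seating position, and the head adjoins the ear. I'll back off, rise and verify.

Emit:
{"method": "servo_tool", "body": {
  "steps": [
    {"tx": 0.03, "ty": -0.5, "tz": 0, "yaw": 0, "claw": 0},
    {"tx": 0.14, "ty": -2, "tz": 0, "yaw": 0, "claw": 0},
    {"tx": 0.14, "ty": -2, "tz": 0, "yaw": 0, "claw": 0},
    {"tx": 0, "ty": 0, "tz": 3, "yaw": 0, "claw": 0},
    {"tx": 0, "ty": 0, "tz": 3, "yaw": 0, "claw": 0},
    {"tx": 0, "ty": 2, "tz": 3, "yaw": 0, "claw": 0},
    {"tx": 0, "ty": 2, "tz": 3, "yaw": 0, "claw": 0},
    {"tx": 0, "ty": 0, "tz": 0, "yaw": 0, "claw": 0},
    {"tx": 0, "ty": 0, "tz": 0, "yaw": 0, "claw": 0},
    {"tx": 0, "ty": 0, "tz": 0, "yaw": 0, "claw": 0}
  ],
  "newtons": 40
}}

```text
time_s: 18.8
position: [0.5819, 0.0369, 0.2569]
tool_rot: [[-0.072, 0.997, -0.002], [0.997, 0.072, 0.0], [0.001, -0.002, -1.0]]
ft_force: [-0.0, 0.8, -0.4]
grip_width: -0.0004
gripper_force: 0.0
```

```bash
python3 - <<'E'
from fit import *
o=env.observe();print(o['time_s'],o['position'],o['ft_force'])
snap('wrist','w13')
a=cv2.imread('pics/w13.png');cv2.imwrite('pics/c13.png',cv2.resize(a[0:315,140:490],(720,600)))
E
```

```text
18.8 [0.58185172 0.03688634 0.25688468] [-0.03076268  0.80146303 -0.38569185]
```

View pics/c13.png

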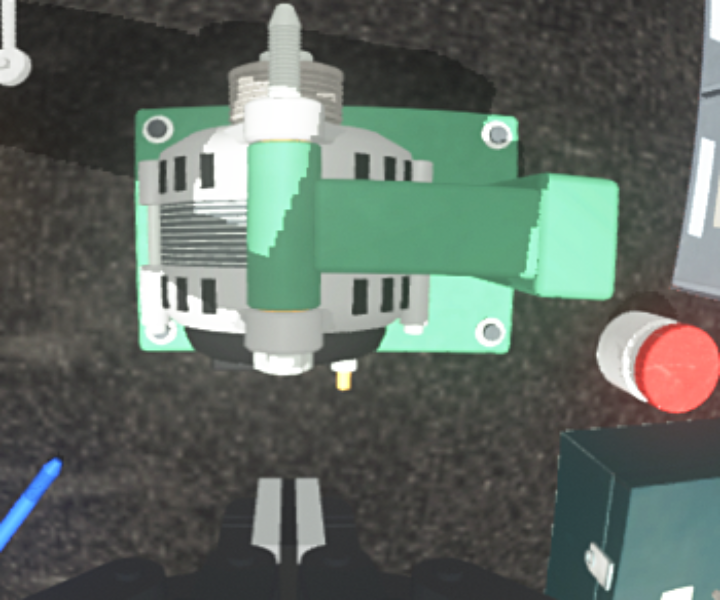

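The bolt's head sits flush on the near ear at (282,360), and its point stands out beyond the far ear at (285,10). The gripper is clear and the can is untouched. I'll hand the job in.

```bash
python3 -c "
from rig import env
print(env.close_job())"
```

```text
the job is handed in; nothing more can be done
None
```

The pivot bolt is through both ears and the barrel with its head against the ear; it was let go about 90 mm in, then pushed home from behind the head, and the job was handed in at about 19 s (no verdict was returned).

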